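Tip the manifold cradle to 45 degrees and pin it

ROBOT

A 6-joint arm with a two-finger parallel gripper is mounted at the origin on the work surface. World frame = base frame: x ahead of the robot, y to its left, z up, the work surface at z = 0. Lengths are in m, angles in rad, forces in N, time in s.
With the tool pointing down it reaches from about 0.325 to 0.775 m from the base axis. Payload 5.5 kg.
Tool frame: the origin (TCP) lies between the finger pads; the fingertips stand 8 mm ahead of it and the grasp point (between the pads) lies 11 mm behind it (tcp_to_tips is the distance from the TCP to the fingertips, in m); z points along the fingers, y is the line along which they close (so a half turn about z gives the same grasp; the last joint's range is limited). The gripper opens to 88 mm and grips with 3 to 60 N. Pads are 20 mm wide; open, the fingers measure 115 mm over their backs; the gripper's body (75 mm by 178 mm) begins 61 mm behind the grasp point.
Start: joints at [-1.281, 0.091, 1.231, -0, 1.82, -0.057], TCP at [0.204, -0.564, 0.231] pointing down, gripper open.
Joint ranges: [-2.87, 2.87], [-0.86, 2.18], [0.17, 2.46], [-1.51, 4.65], [0.06, 2.69], [-2.65, 2.65]. Speed limits (rad/s): [2.57, 2.57, 3.01, 3.14, 3.14, 3.14].

INTERFACE

Orientations are given as a unit quaternion [w, x, y, z].
In Python, from bench import * gives the robot as it stands. Calls block until the motion is done:
- move_to(position, orientation): joint-space move of the TCP to a pose.
- move_l(position, speed=0.15, orientation=None): straight line of the TCP; orientation=None keeps the orientation; speed is the mean speed in m/s.
- movej(angles): joint-space move.
- gripper_open() and close(): open the fingers fully, or close them until they stop; the grip force is fixed at half the most.
- hold(seconds).
- inverse_kinematics(position, orientation): joint angles nearest the present ones, or None.
- state(): the state.
- get_image(name): name is "scene" or "top" or "wrist"; returns a dict with "frame" (384x512x3 uint8, blue, green, red), "depth" (384x512 float32, m along the optical axis (not along the pixel's ray), 0 where there is no reading), "camera_matrix" (3x3 intrinsics, pixels), "k1" (the pictures are not rectified: a ray, as slopes to the right and down, at radius r is drawn at 1 + k1 r^2 times it, then the intrinsics apply), "view" (4x4, takes a point from world to camera coordinates). Camera axes: x right, y up, looking along -z (the intrinsics and any distortion apply to the point x, -y, -z); pixel columns grow to the right and rows downward; lengths in m; the calibration is good to about 2 mm. A picture is of the moment at which its call begins.
A pose or a line that the arm cannot do raises IKError and nothing moves.
- job_done(): hands the job in; it is judged then, once.
The state is a dict: "time": time; "joint_pos": joint angles; "dq": joint speeds; "joint_torque": joint torques, N m; "ee_pos": TCP position; "ee_rot": TCP orientation; "ft_force": force on the tool from outside, world axes, zero at the start; "moment": the same for the moment, N m; "finger_gap": finger opening in m; "finger_force": force on a finger pad.
Only numpy, scipy, OpenCV 4.12 (cv2) and the standard library are available. Lean on these libraries where they do the work, as an engineer would, in place of code of your own. Each camera call takes 0.05 s, during which the arm holds its last target. There are 200 camera calls.

TASK

The hydraulic manifold is clamped level in the tilting stand. Draw the red-handled locking pin, swing the cradle up by its red bar to the 45 degree station, so that the three hose ports look up at a slant, and push the pin fully home in that hole so that the cradle is locked. Leave the spanner, tin and fittings on the bench where they are.

Things in the scene. Friction and masses are not known exactly. Their poses are not given: they have to be found in the camera images.
- stand: Blue steel trunnion stand bolted to the bench: base 200 x 260 x 14 mm, two upright cheek plates. Origin on the bench midway between the cheeks. z up; y along the trunnion axis, which lies level 150 mm above the origin; -x is the front (red bar and hose ports, cradle level). The -y cheek is 245 mm tall, outer face at y = -104 mm, and carries the pin's boss; the +y cheek is 182 mm tall.
- boss (a point): Centre of the outer end of the round boss, 30 mm across, that guides the locking pin through the stand's -y cheek: x = 0, y = -134 mm, z = 220 mm in the stand's frame.
- cradle (a joint): Tilt of the cradle, rad: 0 level, growing as the front bar swings up, stop at 1.63. A steel sector beside the -y cheek has three 16.5 mm holes 70 mm from the axis, for 0, 0.785 (45 degrees, the middle hole) and 1.571. Nearly balanced, stiff bushes: it stays where it is left; 4 to 8 N at the bar turns it. With the pin in a hole it has about 0.02 rad of play either way.
- ports (a point): Middle of the three steel hose ports on the front of the clamped aluminium manifold (96 x 72 x 60 mm), at the port's open end, 61 mm in front of the trunnion axis. They point level at tilt 0.
- bar_grip (a point): Middle of the cradle's round red bar, 15 mm thick, 120 mm long along the stand's y between two side arms, 115 mm from the trunnion axis: at tilt t it is at x = -115 cos t, y = 0, z = 150 + 115 sin t (mm, stand's frame). It is free for 45 mm towards the axis; with the cradle level the manifold rises 45 mm above it.
- pin (a joint): How far the locking pin is drawn, m: 0 fully home, 0.040 fully out. It slides along the stand's y; drawing it moves its handle to -y. 14 mm thick with a round nose, it leaves the hole at about 0.018 and pulls the cradle straight by a few mm as it enters. About 4 N of friction; stays where it is left.
- pin_handle (a point): Grip point on the pin's upright red handle, round, 16 mm thick, standing above the pin's outer end: 48 mm above the pin's axis, 27 mm below the handle's top, free all round. In the stand's frame: x = 0, y = -168 mm minus the pin's value, z = 268 mm.
- spanner: Loose steel spanner, 200 mm long, lying on the bench along its own x; origin under its middle. Bystander.
- grease_tin: Loose yellow tin, 76 mm across, 75 mm tall, upright; origin at the centre of its underside. Bystander.
- adaptor: Loose hexagon pipe adaptor of steel and brass, 36 mm across flats, 66 mm tall, upright; origin at the centre of its underside. Bystander.
- ferrule: Loose brass crimp sleeve, 42 mm across, 60 mm tall, upright; origin at the centre of its underside. Bystander.

How it is judged:
On the way, in this order (a step that is already met when the one before it is completed fails the run):
1. the pin is drawn clear of the sector (value of joint pin above 0.02 m), for 0.1 s.
2. with the pin drawn, the cradle is brought to the 45 degree station (0.785 rad, within 0.08) (value of joint pin above 0.012 m and value of joint cradle between 0.705 and 0.865 rad), for 0.1 s.
At the end, for the whole second after the job is handed in: The cradle stands at the 45 degree station (0.785 rad within 0.04) with the pin home in that hole (joint below 5 mm), both at rest and released; the four bystanders are within 30 mm of where they started (value of joint pin below 0.005 m and value of joint cradle between 0.745 and 0.825 rad and velocity of joint cradle between -0.05 and 0.05 rad/s and velocity of joint pin between -0.01 and 0.01 m/s and distance of each of spanner, grease_tin, adaptor, ferrule from where it was at the start of the episode below 0.03 m); the robot touches nothing.
It fails at once if a bystander is knocked more than 30 mm from its place (distance of any of spanner, grease_tin, adaptor, ferrule from where it was at the start of the episode above 0.03 m).
It also fails if it takes over 72 s, if anything falls off the work surface, if the arm or the gripper's body presses on something with over 40 N, if the wrist force passes 120 N, or if a joint passes its speed limit or range.

## Working session

There is one attempt and no reset: what is moved stays moved. The work goes in short steps, each a Python script; the robot and the scene stay as the last script left them, time stands still between calls to the robot, and variables do not carry over. Pictures are saved under pics/ and viewed, at most 10 in all, crops included, and the job is handed in when it is done.

```bash
mkdir -p pics; ls; python3 - <<'E'
from bench import *
import cv2, numpy as np
ims=[get_image(n) for n in("scene","top")]
for n,i in zip(("scene","top"),ims):
    np.savez(f'pics/{n}.npz',**i); print(i['camera_matrix'],i['k1'],i['view'])
    cv2.imwrite(f'pics/{n}.png',cv2.resize(i['frame'],(800,600),interpolation=cv2.INTER_CUBIC))
E
```

```text
pics
[[397.61166479   0.         250.55650432]
 [  0.         397.61166479 200.0836966 ]
 [  0.           0.           1.        ]] -0.1341964060282899 [[ 0.85285833  0.52213914  0.00184191 -0.45027438]
 [-0.40453393  0.65852424  0.634585    0.08560985]
 [ 0.33012872 -0.54195622  0.77285088 -1.41405179]
 [ 0.          0.          0.          1.        ]]
[[391.8082424    0.         251.54413286]
 [  0.         391.8082424  189.38739632]
 [  0.           0.           1.        ]] -0.07791404904380002 [[ 0.01128126 -0.99991918 -0.00586291  0.01733559]
 [ 0.99696746  0.01079609  0.07706701 -0.54141799]
 [-0.07699748 -0.00671454  0.99700868 -1.44124258]
 [ 0.          0.          0.          1.        ]]
```

View pics/scene.png

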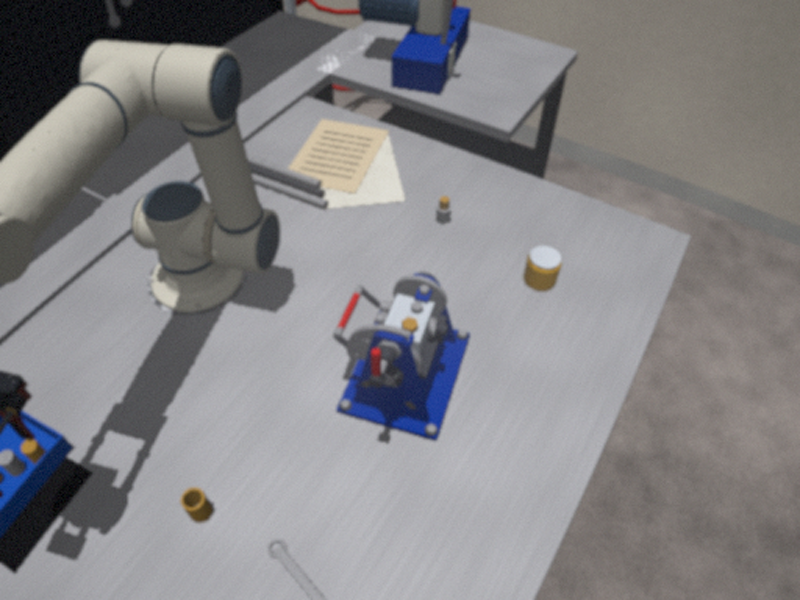

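View pics/top.png

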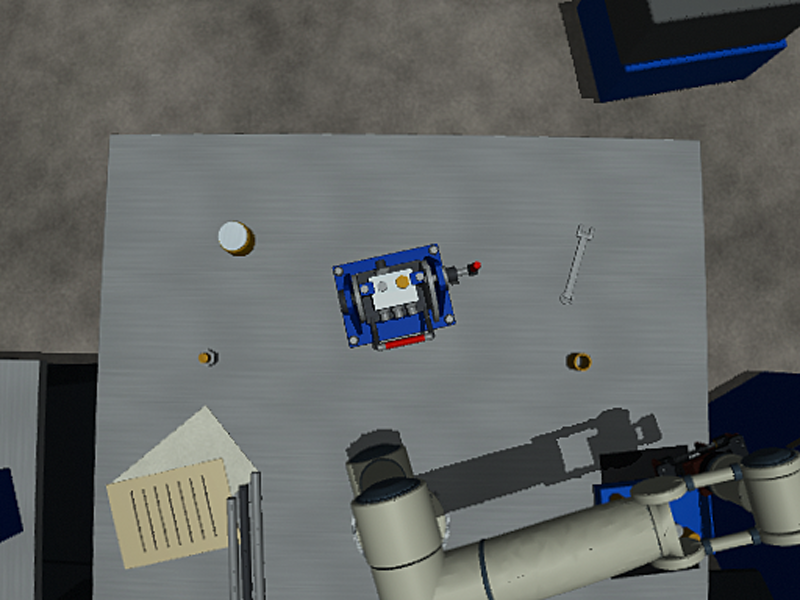

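The top picture shows the stand base corners at (333,265), (438,243), (455,322) and (350,348). The pin handle's top is at (477,265) and the red bar runs (384,346)–(426,338). The stand is yawed slightly, with the front facing the robot. I'll fit its pose.

```bash
cat > fit.py <<'E'
import numpy as np
from scipy.optimize import least_squares
def proj(d,P):
    c=np.c_[P,np.ones(len(P))]@d['view'].T; s=np.c_[c[:,0],-c[:,1]]/-c[:,2:3]
    s=s*(1+d['k1']*(s**2).sum(1,keepdims=True)); K=d['camera_matrix']
    return s*[K[0,0],K[1,1]]+K[:2,2]
def T(p,P):
    c,s=np.cos(p[2]),np.sin(p[2]); P=np.atleast_2d(P)
    return P@np.array([[c,s,0],[-s,c,0],[0,0,1]])+[p[0],p[1],0]
E
python3 - <<'E'
from fit import *
import cv2
t=dict(np.load('pics/top.npz')); s=dict(np.load('pics/scene.npz'))
m=np.array
obs=[(t,m([[.1,.13,.014],[.1,-.13,.014],[-.1,-.13,.014],[-.1,.13,.014],[0,-.168,.295],[-.115,.055,.157],[-.115,-.055,.157]]),
 m([[333,265],[438,243],[455,322],[350,348],[477,265],[382,346],[431,338]])*.64),
 (s,m([[-.1,-.13,.014],[.1,-.13,.014],[.1,.13,.014],[0,-.168,.293]]),m([[340,410],[437,437],[469,335],[376,350]])*.64)]
f=lambda p:np.concatenate([(proj(d,T(p,P))-u).ravel() for d,P,u in obs])
r=least_squares(f,[.5,0,.2],loss='soft_l1'); print(r.x,r.fun.reshape(-1,2).round(1)) 
p=r.x
print('handle',T(p,[0,-.168,.268]),'bar',T(p,[-.115,0,.15]),'bar45',T(p,[-.0813,0,.2313]))
# red centroids with depth, top
hsv=cv2.cvtColor(t['frame'],cv2.COLOR_BGR2HSV)
for n,d in(('top',t),('scene',s)):
    h=cv2.cvtColor(d['frame'],cv2.COLOR_BGR2HSV)
    k=((h[...,0]<6)|(h[...,0]>174))&(h[...,1]>150)&(h[...,2]>70)
    N,l,st,c=cv2.connectedComponentsWithStats(k.astype(np.uint8))
    print(n,[(st[i].tolist(),c[i].round(1).tolist()) for i in range(1,N) if st[i,4]>10])
    print(proj(d,T(p,[[0,-.168,.295],[0,-.168,.268],[-.115,0,.15]])).round(1))
E
```

```text
[0.54608732 0.02182341 0.23732036] [[-0.7  0.6]
 [-0.8 -0.7]
 [ 0.7  0.4]
 [ 0.  -0.6]
 [ 0.  -1.1]
 [-1.   0.3]
 [-0.5 -2. ]
 [-3.5 -0.4]
 [-0.6  0.8]
 [ 0.1 -2. ]
 [-0.6  1.4]]
handle [[ 0.58558394 -0.14146779  0.268     ]] bar [[ 0.4343106  -0.00521296  0.15      ]] bar45 [[0.46706604 0.00270987 0.2313    ]]
top [([303, 167, 5, 5, 17], [304.7, 169.3]), ([247, 214, 25, 9, 99], [258.9, 218.3])]
[[305.3 168.5]
 [304.2 169.6]
 [259.4 218. ]]
scene [([197, 0, 33, 9, 50], [211.7, 5.3]), ([218, 189, 11, 20, 56], [223.0, 198.5]), ([238, 223, 5, 16, 51], [240.1, 229.4])]
[[240.1 224.9]
 [240.3 231.6]
 [222.2 199.5]]
```

```bash
cat >> fit.py <<'E'
from scipy.spatial.transform import Rotation as R
p=np.array([0.54608732,0.02182341,0.23732036])
Rs=R.from_euler('z',p[2]).as_matrix()
def quat(u,y):
    u=np.array(u,float);y=np.array(y,float); M=Rs@np.c_[np.cross(y,u),y,u]; q=R.from_matrix(M).as_quat()
    return [q[3],*q[:3]]
def W(P,u=(0,0,0),back=0.):  # stand-frame grasp point -> world TCP
    return list(T(p,np.array(P)+np.array(u)*(.011-back))[0])
def barpose(t,a,back=0.,sg=1,off=0.,r=.115):
    u=np.array([np.cos(a),0,-np.sin(a)]); n=np.array([np.sin(a),0,np.cos(a)])
    B=np.array([-r*np.cos(t),0,.15+r*np.sin(t)])+off*n
    return W(B,u,back),quat(u,sg*n)
D=(0,0,-1.)
def hpose(d,dz=0.,sg=1,dx=0.): return W([dx,-.168-d,.268+dz],D),quat(D,[0,sg,0])
E
python3 - <<'E'
from bench import *
from fit import *
f=lambda q:None if q is None else np.round(q,2).tolist()
for sg in(1,-1):
    print('h',sg,[f(inverse_kinematics(*hpose(d,dz,sg))) for d,dz in((0,.1),(0,0),(.037,0))])
    for a in(0,10,20,30,40,50):
        r=np.radians(a)
        print(a,sg,[f(inverse_kinematics(*barpose(t,r,b,sg))) for t,b in((0,.12),(0,0),(.785,0),(.785,.12))])
print(state()['time'],state()['ft_force'])
E
```

```text
h 1 [[-0.29, 0.17, 0.92, -0.0, 2.05, -2.1], [-0.29, 0.1, 1.17, -0.0, 1.87, -2.1], [-0.34, 0.15, 1.12, -0.0, 1.87, -2.15]]
0 1 [None, None, None, None]
10 1 [None, None, None, None]
20 1 [None, None, None, None]
30 1 [None, None, None, None]
40 1 [None, None, None, None]
50 1 [None, None, None, None]
h -1 [[-0.29, 0.17, 0.92, -0.0, 2.05, 1.04], [-0.29, 0.1, 1.17, -0.0, 1.87, 1.04], [-0.34, 0.15, 1.12, -0.0, 1.87, 0.99]]
0 -1 [None, None, None, None]
10 -1 [None, None, None, None]
20 -1 [None, None, None, None]
30 -1 [None, None, None, None]
40 -1 [None, None, None, None]
50 -1 [None, None, None, None]
0.1 [0.44206709 0.06598183 0.10319301]
```

```bash
python3 - <<'E'
from bench import *
from fit import *
f=lambda q:'None' if q is None else np.round(q,2).tolist()
for sg in(1,-1):
    for a in(55,60,65,70,80,90):
        r=np.radians(a)
        print(a,sg,*[f(inverse_kinematics(*barpose(t,r,b,sg))) for t,b in((0,.1),(0,0),(.4,0),(.785,0),(.785,.1))])
E
```

```text
55 1 None None None [-0.27, -0.83, 2.06, 0.29, 1.37, -0.48] None
60 1 None None [-0.27, -0.84, 2.11, 0.25, 1.41, -0.48] [-0.23, -0.75, 1.99, 0.23, 1.42, -0.44] [-0.31, -0.82, 1.87, 0.27, 1.63, -0.47]
65 1 None [-0.24, -0.8, 2.14, 0.2, 1.41, -0.47] [-0.23, -0.76, 2.04, 0.19, 1.47, -0.45] [-0.19, -0.67, 1.92, 0.18, 1.49, -0.41] [-0.25, -0.72, 1.79, 0.2, 1.68, -0.43]
70 1 [-0.25, -0.77, 1.94, 0.16, 1.66, -0.45] [-0.2, -0.71, 2.07, 0.15, 1.46, -0.43] [-0.19, -0.67, 1.97, 0.14, 1.52, -0.41] [-0.16, -0.58, 1.85, 0.13, 1.55, -0.38] [-0.2, -0.62, 1.7, 0.15, 1.74, -0.39]
80 1 [-0.16, -0.56, 1.78, 0.07, 1.76, -0.38] [-0.14, -0.53, 1.94, 0.06, 1.58, -0.37] [-0.13, -0.5, 1.84, 0.06, 1.64, -0.36] [-0.11, -0.43, 1.72, 0.06, 1.68, -0.33] [-0.12, -0.42, 1.54, 0.06, 1.86, -0.34]
90 1 [-0.09, -0.35, 1.62, 0.0, 1.87, -0.33] [-0.09, -0.37, 1.81, 0.0, 1.7, -0.33] [-0.08, -0.34, 1.71, 0.0, 1.77, -0.32] [-0.07, -0.27, 1.59, 0.0, 1.82, -0.3] [-0.07, -0.23, 1.37, -0.0, 1.99, -0.3]
55 -1 None None None None None
60 -1 None None None None None
65 -1 None None None None None
70 -1 None None None None None
80 -1 None None None None None
90 -1 None None None None None
```

```bash
python3 - <<'E'
from bench import *
from fit import *
import cv2
move_to(*hpose(0,.16,-1))
d=get_image('wrist'); np.savez('pics/w1.npz',**d)
print(state()['time'],proj(d,T(p,[[0,-.168,.295],[0,-.134,.235]])),T(p,[0,-.168,.295]))
cv2.imwrite('pics/w1.png',cv2.resize(d['frame'],(800,600)))
E
```

```text
2.3 [[251.7629267  192.70473961]
 [223.63947355 179.28864504]] [[ 0.58558394 -0.14146779  0.295     ]]
```

View pics/w1.png

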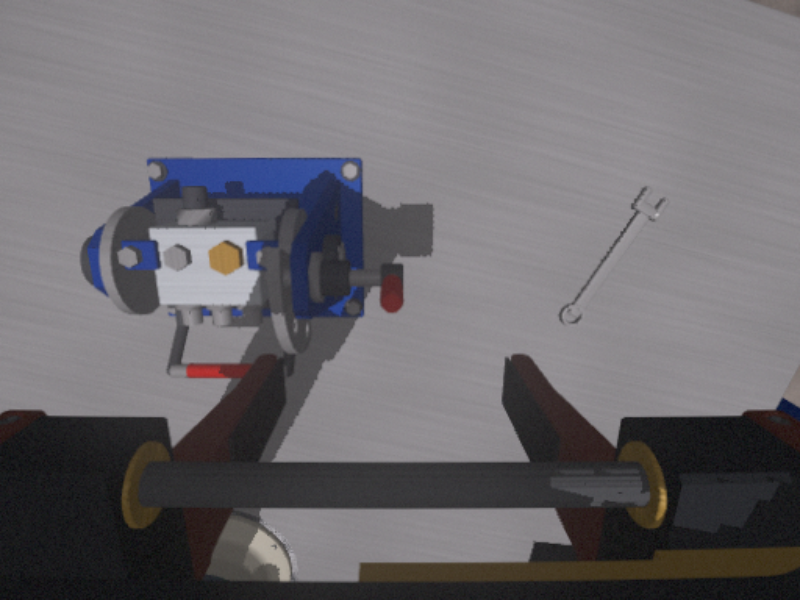

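The wrist picture puts the handle's top at (392,301), within about 1 px of the prediction of (393,301), so the fit is good. Next I'll grasp the handle and draw the pin.

```bash
python3 - <<'E'
from bench import *
from fit import *
def S(m): s=state(); print(m,round(s['time'],2),np.round(s['ee_pos'],4),np.round(s['ft_force'],1),round(s['finger_gap'],4),s['finger_force'])
move_l(hpose(0,0)[0],.1); S('down')
close(); S('closed')
move_l(hpose(.018)[0],.05); S('mid')
move_l(hpose(.034)[0],.05); S('drawn')
gripper_open(); S('open')
move_l(hpose(.034,.16)[0],.2); S('up')
d=get_image('scene')
import cv2; cv2.imwrite('pics/s2.png',cv2.resize(d['frame'][130:300,180:340],(640,680))[:600])
print(proj(d,T(p,[[0,-.168-.034,.295],[0,-.168,.295]])))
E
```

```text
down 4.05 [ 0.5858 -0.1415  0.2578] [ 0.  -0.2 -0.4] 0.0877 0.0
closed 5.15 [ 0.5855 -0.1413  0.257 ] [ 0.9  0.5 -0.5] 0.0158 29.999946355819702
mid 5.66 [ 0.5898 -0.1594  0.257 ] [-0.9  0.7  1. ] 0.0157 29.99998301267624
drawn 6.12 [ 0.5935 -0.1749  0.257 ] [-2.7  0.6  0.3] 0.0155 30.000110864639282
open 7.31 [ 0.5936 -0.1745  0.257 ] [-0.3 -0.4 -0.8] 0.0876 0.0
up 8.26 [ 0.5937 -0.1746  0.4159] [0.4 0.4 0.2] 0.0875 0.0
[[235.20810298 236.54594974]
 [240.06933026 224.91107433]]
```

View pics/s2.png

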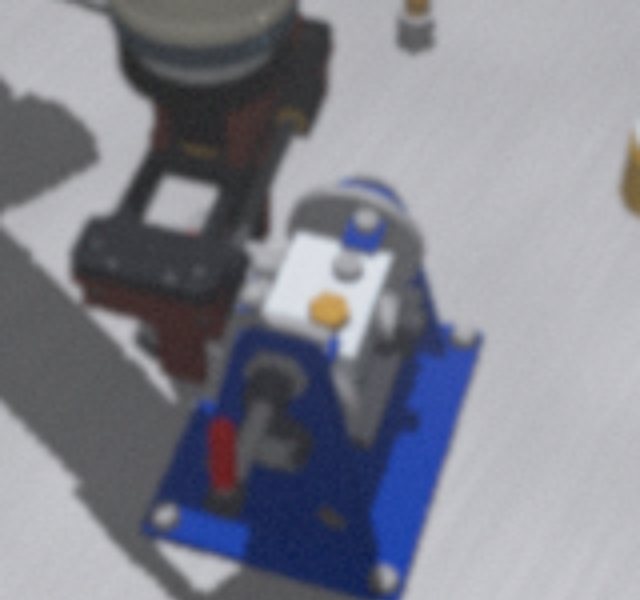

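The handle's top is now at crop (222,420), i.e. full-frame (235.5,235), which matches the prediction for a 34 mm draw. Next is the bar, approached steeply with the inner finger slipped between bar and ports.

```bash
python3 - <<'E'
from bench import *
from fit import *
def S(m): s=state(); print(m,round(s['time'],2),np.round(s['ee_pos'],4),np.round(s['ft_force'],1),round(s['finger_gap'],4),round(s['finger_force'],1))
a=np.radians(75)
P=lambda t,b=0.,o=0.: barpose(t,a,b,1,o)
try:
    assert inverse_kinematics(*P(0,.003,-.012)) is not None
    q=P(0,.1,-.012)
    move_l([.47,-.06,.416],.3)
    move_to(*q); S('above')
    move_l(P(0,.003,-.012)[0],.08); S('in')
except Exception as e: print(repr(e))
d=get_image('wrist')
import cv2; cv2.imwrite('pics/w3.png',cv2.resize(d['frame'],(800,600)))
E
```

```text
above 10.41 [ 0.4011 -0.0138  0.2332] [-0.   0.5 -0.3] 0.0878 0.0
in 11.78 [ 0.4253 -0.0075  0.1399] [-0.2 -0.4 -0.7] 0.0882 0.0
```

View pics/w3.png

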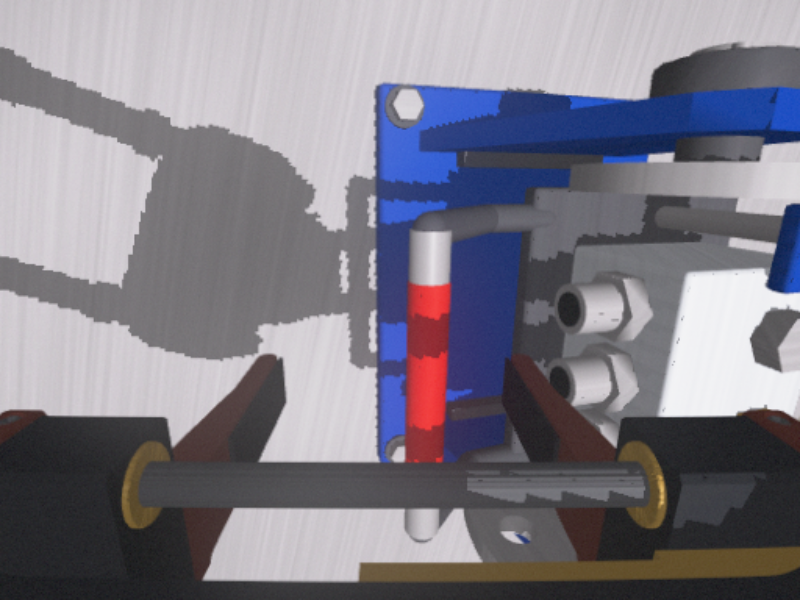

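The bar spans columns 408–450 between the open fingers, and the inner finger (column ~515) is clear of the ports at ~555. I'll close, recentre and look at the readings.

```bash
python3 - <<'E'
from bench import *
from fit import *
def S(m): s=state(); print(m,round(s['time'],2),np.round(s['ee_pos'],4),np.round(s['ft_force'],1),round(s['finger_gap'],4),round(s['finger_force'],1))
a=np.radians(75)
P=lambda t,b=0.,o=0.: barpose(t,a,b,1,o)
close(); S('closed')
for o in(-.006,0.): move_l(P(0,.003,o)[0],.03); S(o)
close(); S('closed')
E
```

```text
closed 12.97 [ 0.4363 -0.0048  0.1453] [57.4 13.  -9.4] 0.0135 30.0
-0.006 13.32 [ 0.4364 -0.0047  0.1452] [24.2  5.9  1.4] 0.0132 30.0
0.0 13.67 [ 0.4365 -0.0047  0.1433] [-4.   0.5  5.3] 0.0128 30.0
closed 13.88 [ 0.4365 -0.0047  0.1433] [-1.9 -0.6  4.8] 0.0132 30.0
```

```bash
python3 - <<'E'
from bench import *
from fit import *
def S(m): s=state(); print(m,round(s['time'],2),np.round(s['ee_pos'],4),np.round(s['ft_force'],1),round(s['finger_gap'],4),round(s['finger_force'],1))
a=np.radians(75)
P=lambda t: barpose(t,a,.003)
for t in np.linspace(0,.785,8)[1:]:
    move_l(P(t)[0],.06); S(round(t,2))
    if np.linalg.norm(state()['ft_force'])>50: break
print(P(.785)[0])
d=get_image('wrist')
import cv2; cv2.imwrite('pics/w4.png',cv2.resize(d['frame'],(800,600)))
E
```

```text
0.11 14.25 [ 0.4369 -0.0046  0.1547] [ 1.9 -0.5 -1.9] 0.0131 30.0
0.22 14.62 [ 0.4386 -0.0042  0.1672] [-1.5 -0.7 -4.5] 0.0132 30.0
0.34 14.98 [ 0.4419 -0.0034  0.1809] [-6.4 -2.3 -3.7] 0.0132 30.0
0.45 15.35 [ 0.4462 -0.0024  0.1933] [-10.5  -3.2  -0.6] 0.0131 30.0
0.56 15.72 [ 0.4518 -0.0011  0.2051] [-13.   -3.8   1.1] 0.0131 30.0
0.67 16.08 [0.4588 0.0006 0.2164] [-18.4  -5.4   4.3] 0.0132 30.0
0.78 16.45 [0.4672 0.0025 0.2273] [-19.1  -4.6   9.9] 0.0133 30.0
[np.float64(0.4690303000432404), np.float64(0.0031849779531022623), np.float64(0.22355748921680454)]
```

View pics/w4.png

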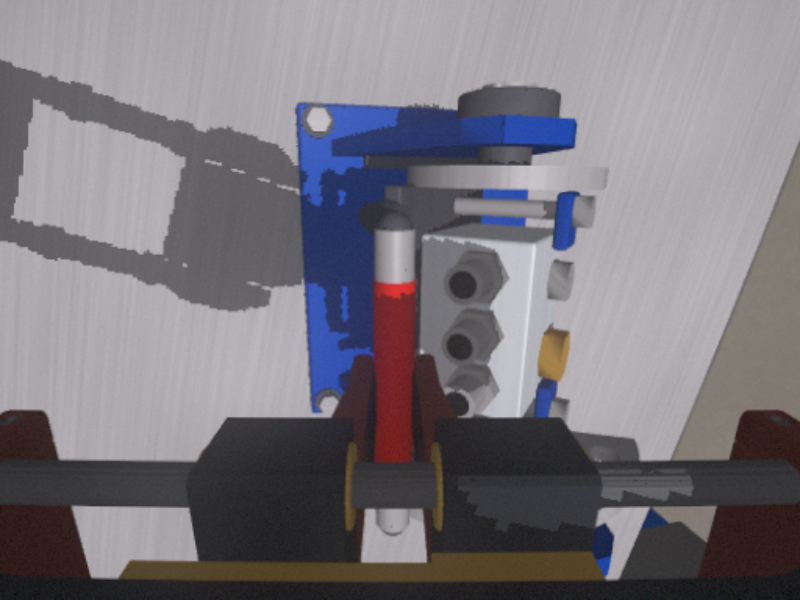

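The manifold is tilted with the ports slanting up and the bar is in the grip. Compliance suggests t ≈ 0.78, so I'll release and check from near.

```bash
python3 - <<'E'
from bench import *
from fit import *
import cv2
def S(m): s=state(); print(m,round(s['time'],2),np.round(s['ee_pos'],4),np.round(s['ft_force'],1),round(s['finger_gap'],4),round(s['finger_force'],1))
a=np.radians(75)
gripper_open(); S('open')
move_l(barpose(.785,a,.12)[0],.12); S('back')
move_l([.47,-.10,.42],.3)
move_to(*hpose(.034,.16,-1)); S('hover')
for n in('wrist','scene','top'):
    d=get_image(n); np.savez(f'pics/{n}5.npz',**d)
    print(n,*[proj(d,T(p,[[-.115*np.cos(t),y,.15+.115*np.sin(t)] for y in(.055,0,-.055)])).round(1).tolist() for t in(.745,.785,.825)],proj(d,T(p,[0,-.202,.295])).round(1))
    h=cv2.cvtColor(d['frame'],cv2.COLOR_BGR2HSV)
    k=((h[...,0]<6)|(h[...,0]>174))&(h[...,1]>140)&(h[...,2]>60)
    N,l,st,c=cv2.connectedComponentsWithStats(k.astype(np.uint8))
    print([(st[i].tolist(),c[i].round(1).tolist()) for i in range(1,N) if st[i,4]>12])
d=np.load('pics/wrist5.npz')['frame']; cv2.imwrite('pics/w5.png',cv2.resize(d,(800,600)))
E
```

```text
open 17.71 [0.469  0.0032 0.2236] [ 0.2 -0.   0.2] 0.0878 0.0
back 18.83 [ 0.4396 -0.0039  0.3355] [-0.2 -0.2 -0.2] 0.0878 0.0
hover 20.79 [ 0.5933 -0.1737  0.4174] [-0.1  0.6 -0.9] 0.0875 0.0
wrist [[60.8, 240.0], [101.1, 240.3], [142.1, 240.5]] [[58.7, 238.9], [99.5, 239.1], [140.9, 239.4]] [[56.6, 237.6], [97.9, 237.8], [139.7, 238.1]] [[253.5 192.9]]
[([64, 234, 65, 12, 634], [95.8, 239.6])]
scene [[237.7, 170.1], [231.1, 184.0], [224.1, 198.8]] [[238.7, 169.6], [232.2, 183.5], [225.2, 198.3]] [[239.8, 169.1], [233.3, 183.0], [226.3, 197.8]] [[235.2 236.5]]
[([197, 0, 33, 9, 60], [212.1, 5.5]), ([233, 236, 6, 16, 74], [235.2, 243.3])]
top [[240.8, 212.5], [257.6, 208.6], [274.4, 204.7]] [[240.5, 211.5], [257.4, 207.6], [274.2, 203.7]] [[240.3, 210.4], [257.1, 206.6], [274.0, 202.7]] [[316.1 166. ]]
[([244, 204, 27, 9, 104], [257.1, 208.1])]
```

View pics/w5.png

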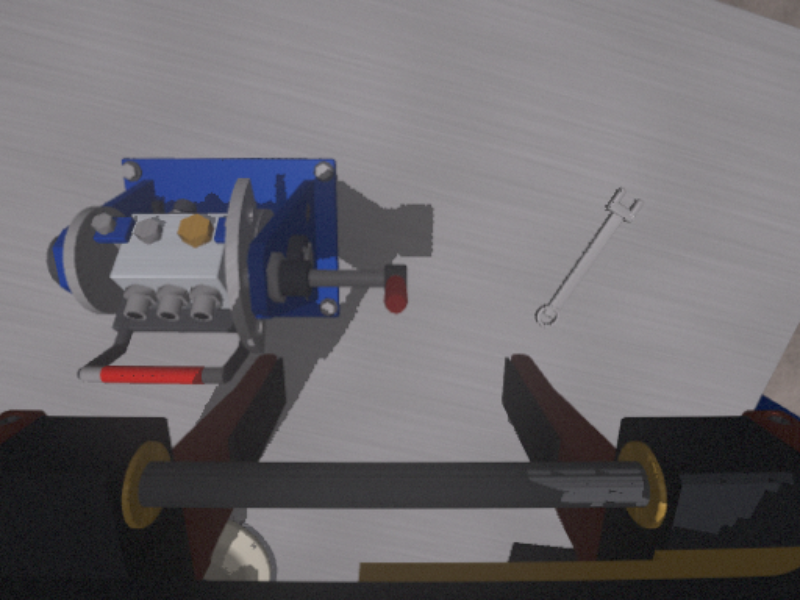

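The bar fits t ≈ 0.77 (wrist row 239.6, top row 208.1) and the handle's top is at (396,301), as expected. I'll push the pin in.

```bash
python3 - <<'E'
from bench import *
from fit import *
def S(m): s=state(); print(m,round(s['time'],2),np.round(s['ee_pos'],4),np.round(s['ft_force'],1),round(s['finger_gap'],4),round(s['finger_force'],1)); return np.linalg.norm(s['ft_force'])
move_l(hpose(.034)[0],.12); S('down')
close(); S('closed')
for d in(.025,.02,.016,.012,.008,.004,.0,-.002,-.004):
    move_l(hpose(d)[0],.03); s=state()
    v=Rs.T@(np.array(s['ee_pos'])-[p[0],p[1],0])
    print(d,'actual d',round(-.168-v[1],4))
    if S(d)>25: break
E
```

```text
down 22.43 [ 0.5938 -0.1746  0.2581] [-0.1 -0.5  0.3] 0.0881 0.0
closed 23.52 [ 0.5936 -0.1746  0.257 ] [-1.2 -0.7 -0.1] 0.0157 30.0
0.025 actual d 0.025
0.025 23.98 [ 0.5915 -0.1657  0.257 ] [ 1.  -2.1 -1.2] 0.0156 30.0
0.02 actual d 0.0198
0.02 24.29 [ 0.5903 -0.1607  0.257 ] [ 2.6 -1.6  0.1] 0.0158 30.0
0.016 actual d 0.0158
0.016 24.57 [ 0.5894 -0.1568  0.257 ] [ 2.  -2.4 -1.1] 0.0156 30.0
0.012 actual d 0.0118
0.012 24.86 [ 0.5885 -0.1529  0.257 ] [ 2.4 -1.7 -0.4] 0.0156 30.0
0.008 actual d 0.0078
0.008 25.14 [ 0.5876 -0.149   0.257 ] [ 3.8 -1.7 -1.2] 0.0158 30.0
0.004 actual d 0.0039
0.004 25.43 [ 0.5866 -0.1452  0.257 ] [ 4.2 -1.5 -0.4] 0.0156 30.0
0.0 actual d -0.0001
0.0 25.71 [ 0.5857 -0.1413  0.257 ] [ 4.6 -0.5 -1.8] 0.0154 30.0
-0.002 actual d -0.0008
-0.002 25.96 [ 0.5856 -0.1406  0.257 ] [ 6.4 -5.6 -1. ] 0.0153 30.0
-0.004 actual d -0.0009
-0.004 26.21 [ 0.5855 -0.1406  0.257 ] [  9.9 -13.2  -2.1] 0.0157 30.0
```

The pin is against its home stop. I'll release, back off and check.

```bash
python3 - <<'E'
from bench import *
from fit import *
import cv2
move_l(hpose(-.001)[0],.03); gripper_open(); move_l(hpose(-.001,.16)[0],.15); hold(.3)
d=get_image('wrist'); print(state()['time'],state()['ft_force'],proj(d,T(p,[[0,-.168,.295],[0,-.178,.295]])),[proj(d,T(p,[[-.115*np.cos(t),y,.15+.115*np.sin(t)] for y in(0,.05)])).round(1).tolist() for t in(.745,.785,.825)])
cv2.imwrite('pics/w6.png',cv2.resize(d['frame'],(800,600)))
E
```

```text
29.2083 [ 0.00920891 -0.71656305  0.85113227] [[253.66388318 193.02849593]
 [263.6081322  193.02387888]] [[[126.5, 240.7], [89.4, 240.6]], [[125.1, 239.6], [87.7, 239.5]], [[123.8, 238.3], [85.9, 238.2]]]
```

View pics/w6.png

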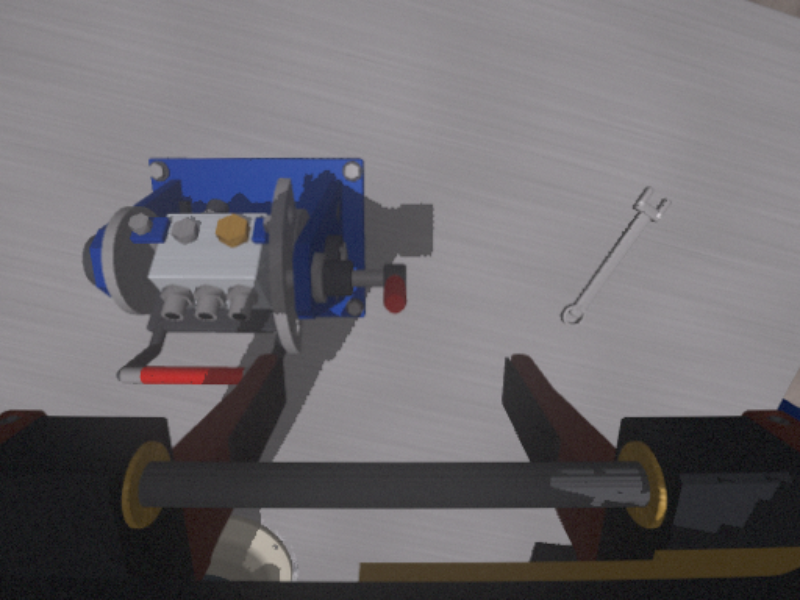

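The handle's top is at (395,301), in the home position, against a prediction of (396,301). The bar is at row 376 (235–240 unscaled), which fits the 45° station. The robot is clear, so I'll hand in.

```bash
python3 -c "
from bench import *
print(job_done())"
```

```text
the job is handed in; nothing more can be done
None
```

The cradle is at the 45° station with the pin pushed home against its stop, the robot is clear of everything, and I handed the job in at about 29 s; the hand-in call gave no verdict.

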